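# Mark a casting mould in the stamping jig

## Robot

A 6-joint arm with a two-finger parallel gripper is mounted at the origin on the work surface. World frame = base frame: x ahead of the robot, y to its left, z up, the work surface at z = 0. Lengths are in mm, angles in degrees, forces in N, time in s.
With the tool pointing down it reaches from about 350 to 850 mm from the base axis. Payload 8.1 kg.
Tool frame: the origin (TCP) lies on the centre line of the jaws, within the pads' length; the fingertips stand 19 mm ahead of it and the grasp point (between the pads) is the TCP (r.tip_reach is the z of the fingertips in the tool frame, in mm); z points along the fingers, y is the line along which they close (so a half turn about z gives the same grasp; the last joint's range is limited). The gripper opens to 85 mm and grips with 20 to 120 N. Pads are 22 mm wide; open, the fingers measure 114 mm over their backs; the gripper's body (76 mm by 85 mm) begins 54 mm behind the grasp point. The pads swing forward as they close: fully open they stand 13 mm farther back than shut.
Start: joints at [61.226, 7.471, 85.268, -0, 87.261, -4.893], TCP at [242.882, 548.647, 250.292] pointing down, gripper open.
Joint ranges: [-169.43, 169.43], [-51.17, 129.36], [1.28, 143.12], [-76.62, 256.62], [0, 156.53], [-152.29, 152.29]. Speed limits (degrees/s): [136.94, 136.94, 159.86, 180, 180, 180].

## Interface

Orientations are given as [roll, pitch, yaw] about the fixed x, y, z axes, in that order (R = Rz(yaw) Ry(pitch) Rx(roll)).
In Python, from bench import r gives the robot as it stands. The module is installed in compiled form; this text tells all that it offers.
- The arm moves only by the shell command python3 -m handwheel 'ROWS' [FORCE]. ROWS is JSON, a list of rows, each a list of 7 numbers: the shift along the tool's x, y, z in m, then the turn, a rotation vector about the tool's x, y, z in degrees, then the finger opening in m, from 0 to 0.0854. In form: [[tx, ty, tz, ax, ay, az, claw], ...]. A call has 1 to 8 rows; each row shifts and turns the commanded pose from where the row before left it, along the tool's axes as they then stand; what a row does not reach is not made up. A row lasts 1/12 s, in which the tool goes at most 41.7 mm and 7.16 degrees, less where a joint would pass 70% of its speed; a pose out of reach is approached as far as the arm can. A call with a gripper value outside its range is refused whole. The fingers move at their own pace and stop on an object; FORCE is the grip in N (left out, the last holds). Time passes only in rows, so rows that do not move let the fingers close. It gives the time, the measured TCP pose, the force, the opening and the grip force at its end, in the units of the state.
- r.sense(): the state, without advancing time (a new reading comes with each control period).
- r.snapshot(name): name is "side" or "top"; returns (picture, depth): 400x640x3 uint8, blue, green, red; 400x640 float32, mm along the optical axis (not along the pixel's ray), 0 where there is no reading.
- r.calibration(name): a dict with "vfov" (degrees; the focal length in pixels is half the picture's height over the tangent of half this angle, whatever the lens; pixels are square), "cx", "cy" (the principal point, pixels), "rvec" (rotation vector, rad) and "tvec" (3), from world to camera coordinates, as OpenCV has them. Camera axes: x right, y down, z forward; pixel columns grow to the right and rows downward; lengths in mm; the calibration is good to about 2 mm. A picture is of the moment at which its call begins. calibration takes no time and is no camera call.
- r.hand_in(): hands the job in; it is judged then, once.
The state is a dict: "time": time; "joint_pos": joint angles; "qd": joint speeds; "joint_efforts": joint torques, N m; "tool_pos": TCP position; "tcp_rot": TCP orientation; "ft_force": force on the tool from outside, world axes, zero at the start; "wrist_torque": the same for the moment, N m; "finger_gap": finger opening in mm; "grip_force": force on a finger pad.
Only numpy, scipy, OpenCV 4.12 (cv2) and the standard library are available. Lean on these libraries where they do the work, as an engineer would, in place of code of your own. Each camera call takes 0.05 s, during which the arm holds its last target. There are 200 camera calls.

## Task

Keeping it upright, put the banded plaster mould into the marking jig and slide it along the channel under the gantry until it is fully home against the end stop, then swing the red turnbutton fully across behind it to lock it in. With the mould locked, press the red plunger head right down to its stop, keep it there for about half a second and let it spring back up; leave the mould home and locked, and do not shift anything else on the bench.

Things in the scene. Friction and masses are not known exactly. Their poses are not given: they have to be found in the camera images.
- mould: The casting mould to be marked: one rigid plaster block (two halves, seam along its top), 150 mm long (own x), 60 mm wide (own y), 70 mm high, about 0.6 kg, with two blue bands round it and a dark pour spot on top. It stands upright; both ends are alike and either may go in first. Origin: centre of its underside; z up.
- jig: The marking jig, fixed to the bench: a plywood board with an open-topped channel along its own x. Origin: on the bench, on the channel's centre line; x points from the open entry to the gantry and end stop, z up. All jig figures below are mm in this frame. Board: x -160 to +140, y -55 to +55, top at z 12.
- channel_entry (a point): Entry of the channel, on the centre line on the board, jig (-31, 0, 12). Aluminium guide rails, tops at z 28: inner faces at y +-34, outer +-44, from x -5 to +120; from x -5 back to -31 they flare outwards to y +-42 inside, +-50 outside.
- mould_home (a point): Where the centre of the mould's underside is when it is fully home: jig (45, 0, 12), front end against the steel end stop (face at x 120, top at z 57), back end at x -30, top at z 82.
- gantry (a point): Top centre of the white gantry's crossbeam, jig (95, 0, 130). Beam: x 77 to 113, y +-56, z 108 to 130. Posts below it: x 83 to 107, y +-42 to +-56. The stamp's round foot (36 mm diameter) hangs below the beam to z 104 with the plunger up and just meets the top of a mould that is home with it down. So the mould must slide in beneath along the channel.
- turnbutton_pivot (a point): Vertical pivot axis of the turnbutton, jig (-43, -45), on top of the bar at z 40; it sits on a round post of 13 mm radius. The red bar is 16 mm wide, reaches 80 mm from the pivot, z 28 to 40; when across, its face stands 5 mm behind a mould that is home.
- turnbutton (a joint): Turnbutton angle, rad: 0 = fully open (bar points to jig -x, beside the channel), 1.571 = fully across behind the mould (bar points to jig +y); stops at both. Clockwise from above as it grows. May start partly across: below about 0.1 it leaves the entry clear, beyond that it is in the mould's way. Light friction, about 1 N at the knob; it stays where left.
- turnbutton_knob (a point): Top centre (z 82) of the turnbutton's black upright round knob, 18 mm diameter, z 40 to 82. It lies 70 mm along the bar from the pivot and 20 mm off the bar's centre line, on the side away from the mould: at jig (-113, -65) when open, (-63, +25) when across.
- plunger (a joint): Travel of the stamp plunger in m: 0 = up (at rest), 0.022 = down on its stop. Spring return: about 5 N to start it, about 12 N at the stop.
- plunger_top (a point): Top centre of the plunger's red mushroom head (48 mm diameter, flat top 34 mm across), above the gantry at jig (95, 0), 199 mm above the bench when up and 177 mm when down. It moves straight down.
- round_mould: Bystander: round white plaster mould, a disc 90 mm in diameter and 55 mm high with a shallow dished top. Origin at the centre of its underside.
- bowl: Bystander: small blue ceramic bowl, 96 mm across the rim, 45 mm high. Origin at the centre of its underside.
- core1: Bystander: tan tapered casting core standing upright, 50 mm in diameter at the foot, 82 mm high. Origin at the centre of its underside.
- core2: Bystander: tan tapered casting core, same as core1. Origin at the centre of its underside.
- core3: Bystander: tan tapered casting core, same as core1. Origin at the centre of its underside.
- jar: Bystander: amber glass jar with a white lid, 68 mm in diameter, 100 mm high. Origin at the centre of its underside.
Things that resemble listed ones, but are neither listed nor needed, are in the scene too. Leave any pink or purple look-alike of the mould alone.

How it is judged:
By the outcome, as a careful person would: the job done as asked, in the order asked, and still so for the second after the job is handed in, with the robot touching nothing.
It also fails if it takes over 72 s, if anything falls off the work surface, if the arm or the gripper's body presses on something with over 40 N, if the wrist force passes 120 N, or if a joint passes its speed limit or range.

## Working session

There is one attempt and no reset: what is moved stays moved. The work goes in short steps, Python scripts to look and compute and a shell command to move; the robot and the scene stay as the last step left them, time stands still between calls to the robot, and variables do not carry over. Pictures are saved under pics/ and viewed, at most 10 in all, crops included, and the job is handed in when it is done.

```bash
mkdir -p pics
cat > h.py <<'E'
import numpy as np, cv2
from bench import r
from scipy.spatial.transform import Rotation as R
def cam(n):
    c=r.calibration(n); f=200/np.tan(np.radians(c["vfov"])/2)
    K=np.array([[f,0,c["cx"]],[0,f,c["cy"]],[0,0,1]]); M=R.from_rotvec(np.ravel(c["rvec"])).as_matrix(); return K,M,np.ravel(c["tvec"])
def onplane(n,uv,z):
    K,M,t=cam(n); uv=np.atleast_2d(uv).astype(float)
    d=(np.linalg.inv(K)@np.c_[uv,np.ones(len(uv))].T).T@M; o=-M.T@t
    return o+d*((z-o[2])/d[:,2])[:,None]
def cloud(n,dep):
    K,M,t=cam(n); v,u=np.mgrid[:400,:640]
    p=np.stack([(u-K[0,2])/K[0,0]*dep,(v-K[1,2])/K[1,1]*dep,dep],-1)
    w=(p.reshape(-1,3)-t)@M; w[dep.ravel()<=0]=np.nan
    return w.reshape(400,640,3)
def proj(n,P):
    K,M,t=cam(n); q=(np.atleast_2d(P)@M.T+t)@K.T; return q[:,:2]/q[:,2:]
E
python3 - <<'E'
from h import *
for n in("top","side"):
    p,d=r.snapshot(n); cv2.imwrite(f"pics/{n}0.png",p); np.save(f"{n}0.npy",d)
    K,M,t=cam(n); print(n,K[0,0],(-M.T@t).round(),M[2].round(2), r.calibration(n))
print(r.sense(), r.tip_reach)
E
```

```text
top 386.43905467530533 [ 290.  -23. 1205.] [ 0.16  0.01 -0.99] {'vfov': 54.727290347419554, 'cx': 316.0739683254353, 'cy': 200.92809526982768, 'rvec': array([ 2.11966543, -2.14637861,  0.15933708]), 'tvec': array([  -5.21224263,  478.46289734, 1143.34781006])}
side 396.920535725462 [-202. -659.  718.] [ 0.6   0.6  -0.52] {'vfov': 53.48516866505059, 'cx': 317.428792911231, 'cy': 201.21126395004086, 'rvec': array([ 1.9895779 , -0.83453999,  0.45392466]), 'tvec': array([-319.25330428,  294.95242186,  895.94570787])}
{'time': 0.1, 'joint_pos': array([ 6.12236159e+01,  7.51070179e+00,  8.53234159e+01, -5.86659874e-04,
        8.72643068e+01, -4.89069549e+00]), 'qd': array([-0.00576656, -0.00209374, -0.17940937, -0.02523392, -0.07346129,
        0.0426298 ]), 'joint_efforts': array([ 1.36351759e-03, -5.70955610e+01, -5.01940513e+01, -1.64196354e-04,
        8.14756961e-03,  8.42943132e-05]), 'tool_pos': array([242.67564379, 548.20744439, 249.34655331]), 'tcp_rot': array([-1.79901884e+02, -7.80737417e-03,  1.56114333e+02]), 'ft_force': array([-0.25818914, -0.04638093,  0.5153231 ]), 'wrist_torque': array([ 0.02291248, -0.01289794, -0.02664516]), 'grip_force': 0.0, 'finger_gap': 85.4259073786911} 19.0
```

View pics/top0.png

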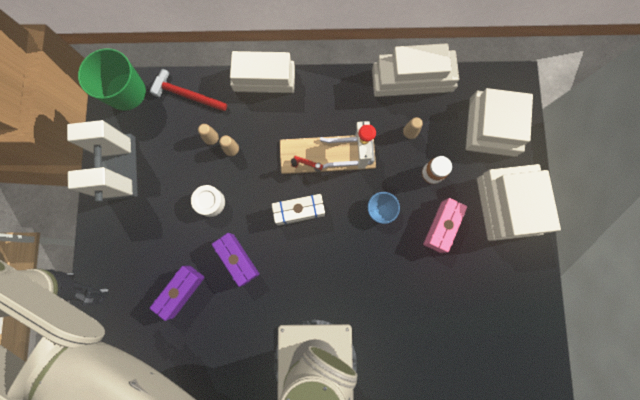

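View pics/side0.png

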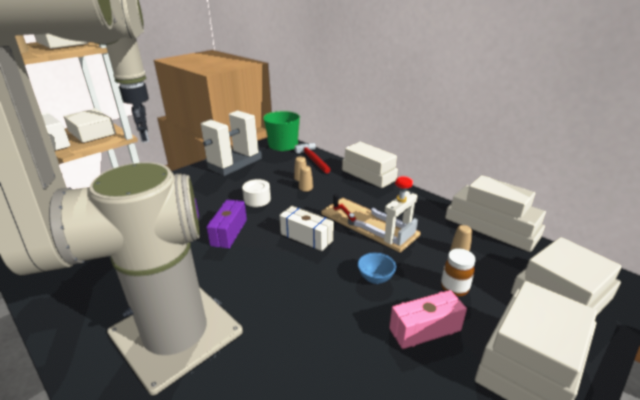

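The top view shows the banded white mould at (298,209) with two blue bands and a dark spot. The jig is at (327,153), with its entry on the left, the gantry and red plunger at (368,133), and the turnbutton partly across at about (307,162).

Things that could be taken for the mould: purple (236,259), purple (177,293), pink (446,225), and plain white blocks (263,72), (415,72), (500,120), (518,203). By the description, the one at (298,209) is right. I'll measure it and check it in a close crop.

Run:
```python
from h import *
p=cv2.imread("pics/top0.png"); d=np.load("top0.npy"); w=cloud("top",d)
hsv=cv2.cvtColor(p,cv2.COLOR_BGR2HSV); H,S,V=cv2.split(hsv); z=w[...,2]
def roi(x0,y0,x1,y1):
    m=np.zeros((400,640),bool); m[y0:y1,x0:x1]=1; return m
m=roi(262,185,335,235)&(z>55)&(z<85)
pts=w[m]; rect=cv2.minAreaRect(pts[:,:2].astype(np.float32)); print("mould",rect,np.nanmedian(pts[:,2]),m.sum())
e=np.linalg.eigh(np.cov(pts[:,:2].T))[1][:,1]; print("axis",np.degrees(np.arctan2(e[1],e[0])),pts[:,:2].mean(0))
# colour contour
c=(roi(262,185,335,235)&(V>150)).astype(np.uint8); ct=max(cv2.findContours(c,0,1)[0],key=cv2.contourArea); rr=cv2.minAreaRect(ct);print("px",rr,onplane("top",cv2.boxPoints(rr),70).round(1).tolist())
# board: tan
b=roi(270,125,385,185)&(H>8)&(H<25)&(S>60)&(z>0)&(z<25)&(V>90); q=w[b]
print("board",cv2.minAreaRect(q[:,:2].astype(np.float32)),np.median(q[:,2]),b.sum())
for nm,mm in (("plunger",roi(350,118,385,145)&(z>185)&(z<215)),("redplg",roi(350,118,385,145)&((H<8)|(H>172))&(S>140)),("beam",roi(345,110,390,180)&(z>118)&(z<142)),("bar",roi(275,145,345,175)&((H<8)|(H>172))&(S>140)),("knob",roi(275,145,345,175)&(z>65)&(z<95)),("rails",roi(310,125,385,175)&(z>22)&(z<34))):
    q=w[mm]; 
    if len(q)>3: print(nm,len(q),np.nanmedian(q,0).round(1),cv2.minAreaRect(q[:,:2].astype(np.float32)), np.argwhere(mm).mean(0)[::-1])
cv2.imwrite("pics/crop1.png",cv2.resize(p[110:240,255:395],None,fx=4,fy=4,interpolation=cv2.INTER_CUBIC))
```

```text
mould ((453.64971923828125, 42.38910675048828), (60.50410079956055, 150.04598999023438), 10.572803497314453) 70.99836392987719 1031
axis 100.49745688532573 [452.81562564  42.12865826]
px ((297.7307434082031, 208.1538543701172), (20.592193603515625, 51.186309814453125), 78.69007110595703) [[468.6, 123.8, 70.0], [496.9, -25.9, 70.0], [436.0, -37.0, 70.0], [408.1, 111.5, 70.0]]
board ((639.2835083007812, -47.82557678222656), (116.4562759399414, 306.3250732421875), 2.652038812637329) 13.186165724554293 2130
plunger 241 [ 639.2 -152.7  199.1] ((640.951171875, -153.5072021484375), (43.8863639831543, 46.47834396362305), 88.40111541748047) [366.94190871 132.22406639]
redplg 228 [ 639.2 -152.7  199.2] ((653.2833251953125, -174.56967163085938), (30.840438842773438, 95.23908996582031), 36.42985153198242) [367.05263158 132.47807018]
beam 310 [ 618.5 -150.9  130.9] ((641.6641235351562, -153.29017639160156), (112.4345474243164, 35.95792007446289), 2.6397647857666016) [363.77741935 144.14516129]
bar 98 [603.4  21.6  40.7] ((603.166015625, 12.361190795898438), (91.13228607177734, 8.692914962768555), 66.41757202148438) [305.28571429 161.28571429]
knob 33 [593.6  53.3  82.6] ((595.094482421875, 54.604103088378906), (15.36715316772461, 15.129667282104492), 2.3396098613739014) [293.66666667 160.63636364]
rails 307 [605.1 -90.5  29.2] ((634.9839477539062, -90.7650146484375), (110.10795593261719, 191.91903686523438), 5.252636432647705) [340.48208469 152.20521173]
```

View pics/crop1.png

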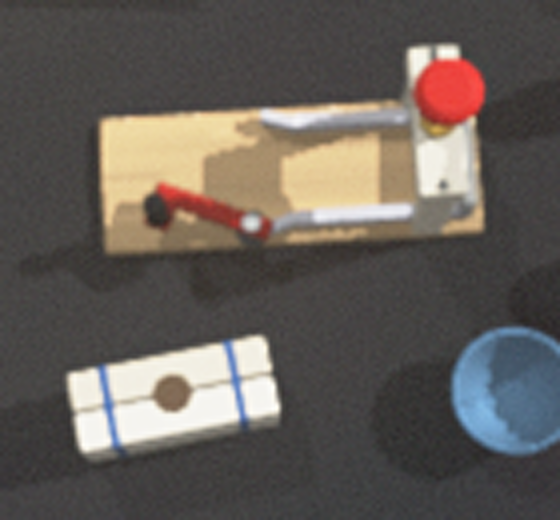

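The crop shows the mould with two blue bands at crop (110,410) and (238,385) and a dark spot at (172,392), so the choice is confirmed. The turnbutton is partly across, with its knob at (157,207) and its pivot at (252,222). The measured sizes match those given: mould 150x60x71, beam 112x36 at z 131, and knob radius 72 from the pivot. I'll refine the jig's lateral position before moving.

Run:
```python
from h import *
p=cv2.imread("pics/top0.png"); d=np.load("top0.npy"); w=cloud("top",d); z=w[...,2]
hsv=cv2.cvtColor(p,cv2.COLOR_BGR2HSV); H,S,V=cv2.split(hsv)
a=np.radians(-87.35); ex=np.array([np.cos(a),np.sin(a)]); ey=np.array([-ex[1],ex[0]]); O=np.array([638.5,-58])
J=np.stack([(w[...,:2]-O)@ex,(w[...,:2]-O)@ey,z],-1)
m=(np.abs(z-29)<4)&(J[...,0]>5)&(J[...,0]<70)&(abs(J[...,1])<60)
for s in(1,-1):
    q=J[m&(s*J[...,1]>20)]; print("rail",s,len(q),np.polyfit(q[:,0],q[:,1],1).round(4),q[:,1].mean(),np.percentile(q[:,1],[2,98]))
# side camera checks
p2=cv2.imread("pics/side0.png"); d2=np.load("side0.npy"); w2=cloud("side",d2); J2=np.stack([(w2[...,:2]-O)@ex,(w2[...,:2]-O)@ey,w2[...,2]],-1)
for n,JJ in(("top",J),("side",J2)):
    X,Y,Z=JJ[...,0],JJ[...,1],JJ[...,2]
    q=JJ[(abs(X-95)<35)&(abs(Y)<40)&(Z>190)&(Z<206)]; print(n,"head",len(q),(q.min(0)+q.max(0))/2,q.max(0)-q.min(0))
    q=JJ[(abs(X-95)<30)&(abs(Y)<65)&(Z>124)&(Z<136)]; print(n,"beam",len(q),(np.percentile(q,1,0)+np.percentile(q,99,0))/2,np.ptp(q,0))
    q=JJ[(abs(X+114)<25)&(abs(Y+39)<25)&(Z>70)&(Z<90)]; print(n,"knob",len(q),(q.min(0)+q.max(0))/2,np.ptp(q,0))
    q=JJ[(X>-175)&(X<150)&(abs(Y)<70)&(abs(Z-12)<5)]; print(n,"board",len(q),(np.percentile(q,.5,0)+np.percentile(q,99.5,0))/2,np.ptp(q,0))
q=w2[(abs(w2[...,0]-453)<90)&(abs(w2[...,1]-42)<100)&(abs(w2[...,2]-70)<6)]; print("side mould",cv2.minAreaRect(q[:,:2].astype(np.float32)))
```

```text
rail 1 69 [3.50000e-03 3.74845e+01] 37.618984398081 [32.30828812 43.11180595]
rail -1 65 [-1.5000e-03 -3.9865e+01] -39.919252475656215 [-44.90317304 -34.93490223]
top head 237 [ 95.71472293  -1.66609213 197.54282758] [44.49398674 46.67138351 14.98740456]
top beam 276 [ 95.35636756  -1.42449881 130.79894794] [ 35.9542623  112.43703242  10.54972123]
top knob 31 [-114.4805452   -37.87389586   80.4899691 ] [15.16182511 14.75715196 17.29157197]
top board 2009 [-9.33870857 -1.2367997  12.13499646] [300.8907645  135.55814344   9.92997887]
side head 138 [ 94.1255559   -6.77776805 195.74791187] [44.19850954 47.2153629  11.43603829]
side beam 251 [ 93.97827444  -6.32949565 129.71192551] [ 38.73665023 114.45264366  11.9486881 ]
side knob 32 [-116.99635396  -40.42833001   77.10375541] [21.19636105 17.86473725 12.18406187]
side board 1197 [-10.30716656  -5.5352215   11.99514263] [303.06519869 113.74142483   9.96698148]
side mould ((451.0723571777344, 43.51181411743164), (64.7645492553711, 150.1314697265625), 10.638655662536621)
```

```bash
A='[-0.0277,-0.0147,0,0,0,0,0]'
python3 -m handwheel '[[-0.0277,-0.0147,0,0,0,0,0],[-0.0277,-0.0147,0,0,0,0,0],[-0.0277,-0.0147,0,0,0,0,0],[-0.0277,-0.0147,0,0,0,0,0],[-0.0277,-0.0147,0,0,0,0,0],[-0.0277,-0.0147,0,0,0,0,0],[-0.0277,-0.0147,0,0,0,0,0],[-0.0277,-0.0147,0,0,0,0,0]]' 40
python3 -m handwheel '[[-0.0277,-0.0147,0,0,0,0,0],[-0.0277,-0.0147,0,0,0,0,0],[-0.0277,-0.0147,0,0,0,0,0],[-0.0277,-0.0147,0,0,0,0,0],[-0.0277,-0.0147,0,0,0,0,0],[-0.0277,-0.0147,0,0,0,0,0],[-0.0277,-0.0147,0,0,0,0,0],[-0.0277,-0.0147,0,0,0,0,0]]'
python3 -m handwheel '[[-0.0277,-0.0147,0,0,0,0,0],[-0.0277,-0.0147,0,0,0,0,0],[-0.0277,-0.0147,0,0,0,0,0],[-0.0277,-0.0147,0,0,0,0,0],[0,0,0,0,0,7,0],[0,0,0,0,0,7,0],[0,0,0,0,0,7,0],[0,0,0,0,0,7,0]]'
python3 -m handwheel '[[0,0,0,0,0,7,0],[0,0,0,0,0,7,0],[0,0,0,0,0,7,0],[0,0,0,0,0,7,0],[0,0,0,0,0,7,0],[0,0,0,0,0,0.5,0]]'
```

```text
time: 0.77
tool_pos: [398.4, 349.9, 249.9]
tcp_rot: [-180.0, -0.0, 156.1]
ft_force: [0.6, 0.0, 0.3]
finger_gap: 0.2
grip_force: 0.0
time: 1.43
tool_pos: [553.4, 152.7, 249.8]
tcp_rot: [-180.0, -0.0, 156.1]
ft_force: [-0.4, 1.1, -0.1]
finger_gap: -0.3
grip_force: 0.0
time: 2.1
tool_pos: [630.2, 55.1, 249.4]
tcp_rot: [-179.9, -0.1, 127.7]
ft_force: [-0.1, -0.7, -0.0]
finger_gap: 0.2
grip_force: 0.0
time: 2.6
tool_pos: [630.1, 55.5, 249.6]
tcp_rot: [-179.9, -0.0, 92.3]
ft_force: [-0.7, -0.1, -0.2]
finger_gap: -0.0
grip_force: 0.0
```

```bash
python3 -m handwheel '[[0,0,0.025,0,0,0,0],[0,0,0.025,0,0,0,0],[0,0,0.025,0,0,0,0],[0,0,0.025,0,0,0,0],[0,0,0.025,0,0,0,0],[0,0,0.025,0,0,0,0],[0,0,0.025,0,0,0,0],[0,0,0,0,0,0,0]]'
python3 -m handwheel '[[0,-0.005,0,0,0,0,0],[0,-0.005,0,0,0,0,0],[0,-0.005,0,0,0,0,0],[0,-0.005,0,0,0,0,0],[0,-0.005,0,0,0,0,0],[0,-0.005,0,0,0,0,0],[0,-0.004,0,0,0,0,0]]'
python3 - <<'E'
from h import *
p,d=r.snapshot("top"); cv2.imwrite("pics/t1.png",p); w=cloud("top",d); a=np.radians(-87.35); ex=np.array([np.cos(a),np.sin(a)]); ey=np.array([-ex[1],ex[0]]); O=np.array([637.2,-58.55])
h=cv2.cvtColor(p,cv2.COLOR_BGR2HSV); m=((h[...,0]<8)|(h[...,0]>172))&(h[...,1]>140)&(abs(w[...,2]-40)<8)
q=w[m][:,:2]-O; j=np.c_[q@ex,q@ey]; j=j[(j[:,0]<-50)&(j[:,0]>-140)&(abs(j[:,1])<80)]; print(len(j),np.polyfit(j[:,0],j[:,1],1),j.min(0),j.max(0)); print(r.sense()["ft_force"])
E
```

```text
time: 3.27
tool_pos: [625.9, 55.5, 68.5]
tcp_rot: [-179.4, -0.0, 92.8]
ft_force: [-0.9, -0.6, -1.5]
finger_gap: 0.2
grip_force: 0.0
time: 3.85
tool_pos: [596.4, 53.9, 76.3]
tcp_rot: [179.9, 0.0, 92.6]
ft_force: [1.6, 0.0, 1.0]
finger_gap: -0.1
grip_force: 0.7
7 [ -0.47808187 -85.36583918] [-97.98178212 -44.93774141] [-91.40535951 -36.78659429]
[ 1.07525153 -0.04020267  0.88310058]
```

```bash
python3 -m handwheel '[[0,-0.003,0,0,0,0,0],[0,-0.002,0,0,0,0,0],[0,0,0,0,0,0,0]]'
python3 -m handwheel '[[0,-0.002,0,0,0,0,0],[0,0,0,0,0,0,0]]'
```

```text
time: 4.15
tool_pos: [591.1, 53.6, 75.2]
tcp_rot: [-180.0, 0.0, 92.6]
ft_force: [-0.3, -0.2, 1.4]
finger_gap: 0.3
grip_force: 0.1
time: 4.32
tool_pos: [589.2, 53.6, 75.1]
tcp_rot: [-180.0, 0.0, 92.6]
ft_force: [0.5, -0.9, 0.0]
finger_gap: -0.2
grip_force: 0.3
```

```bash
for i in 1 2 3; do python3 -m handwheel '[[0,-0.002,0,0,0,0,0],[0,0,0,0,0,0,0]]' | grep -E "pos|ft"; done
```

```text
tool_pos: [588.6, 53.5, 75.4]
ft_force: [7.0, -1.2, -4.1]
tool_pos: [588.2, 53.4, 75.6]
ft_force: [16.6, 0.1, -11.4]
tool_pos: [587.9, 53.4, 76.1]
ft_force: [23.7, -0.5, -15.9]
```

```bash
python3 -m handwheel '[[0,0.006,0,0,0,0,0],[0,0.006,-0.01,0,0,0,0],[0,0,-0.03,0,0,0,0],[0,0,-0.03,0,0,0,0],[0,0,-0.03,0,0,0,0],[0,0,-0.03,0,0,0,0.085],[0.013,-0.037,0,0,0,0,0.085],[0.0138,-0.037,0,0,0,0,0.085]]'
python3 -m handwheel '[[0,-0.037,0,0,0,-4,0.085],[0,-0.037,0,0,0,-3.9,0.085],[0,0,0,0,0,0,0.085],[0,0,0,0,0,0,0.085]]'
python3 - <<'E'
from h import *
p,d=r.snapshot("top"); cv2.imwrite("pics/t2.png",p); w=cloud("top",d); a=np.radians(-87.35); ex=np.array([np.cos(a),np.sin(a)]); ey=np.array([-ex[1],ex[0]]); O=np.array([637.2,-58.55])
h=cv2.cvtColor(p,cv2.COLOR_BGR2HSV); m=((h[...,0]<8)|(h[...,0]>172))&(h[...,1]>140)&(abs(w[...,2]-40)<8)
q=w[...,:2]-O; j=np.stack([q@ex,q@ey,w[...,2]],-1); k=j[m&(j[...,0]<-40)&(j[...,0]>-140)&(abs(j[...,1])<90)]; print(len(k),np.polyfit(k[:,0],k[:,1],1),k.min(0),k.max(0))
k=j[(abs(j[...,0]+113)<25)&(abs(j[...,1]+65)<25)&(abs(j[...,2]-80)<8)]; print("knob",len(k),(k.min(0)+k.max(0))/2)
E
```

```text
time: 5.48
tool_pos: [522.2, 77.1, 208.9]
tcp_rot: [179.7, -0.0, 92.5]
ft_force: [-0.5, 0.5, 0.1]
finger_gap: 35.9
grip_force: 0.0
time: 5.82
tool_pos: [444.7, 71.5, 205.6]
tcp_rot: [-180.0, -0.0, 100.5]
ft_force: [0.5, -0.5, 0.1]
finger_gap: 83.5
grip_force: 0.0
39 [ 6.13734716e-03 -4.66910336e+01] [-79.6114703  -53.24708084  34.96089368] [-54.34647907 -39.52078914  44.36869934]Traceback (most recent call last):
  File "<stdin>", line 5, in <module>
    return umr_minimum(a, axis, None, out, keepdims, initial, where)
ValueError: zero-size array to reduction operation minimum which has no identity
```

```bash
python3 -m handwheel '[[0.0018,0.0034,0.025,0,0,0,0.085],[0,0,0.025,0,0,0,0.085],[0,0,0.025,0,0,0,0.085],[0,0,0.025,0,0,0,0.085],[0,0,0.025,0,0,0,0.085],[0,0,0.017,0,0,0,0.085],[0,0,0.009,0,0,0,0.085],[0,0,0,0,0,0,0.085]]'
python3 -m handwheel '[[0,0,0,0,0,0,0.085],[0,0,0,0,0,0,0.04],[0,0,0,0,0,0,0.04],[0,0,0,0,0,0,0.04],[0,0,0,0,0,0,0.04],[0,0,0,0,0,0,0.04],[0,0,0,0,0,0,0.04]]' 90
```

```text
time: 6.53
tool_pos: [449.0, 73.7, 52.4]
tcp_rot: [-179.8, -0.0, 100.5]
ft_force: [-0.2, 1.0, -0.8]
finger_gap: 84.8
grip_force: 0.0
time: 7.12
tool_pos: [451.2, 73.9, 56.2]
tcp_rot: [179.8, 0.0, 100.5]
ft_force: [-0.4, 1.4, 6.5]
finger_gap: 58.1
grip_force: 98.1
```

```bash
python3 -m handwheel '[[0,0,-0.005,0,0,0,0.04],[0,0,-0.01,0,0,0,0.04],[0,0,-0.015,0,0,0,0.04],[0,0,-0.015,0,0,0,0.04],[0,0,-0.015,0,0,0,0.04],[0,0,0,0,0,0,0.04],[0,0,0,0,0,0,0.04]]'
python3 - <<'E'
from h import *
p,d=r.snapshot("side"); cv2.imwrite("pics/s3.png",p[170:270,250:400].repeat(4,0).repeat(4,1)); s=r.sense(); print(s["wrist_torque"],s["ft_force"])
p,d=r.snapshot("top"); w=cloud("top",d); m=(abs(w[...,2]-130)<14)&(w[...,0]>380)&(w[...,0]<530)&(abs(w[...,1]-30)<120); np.set_printoptions(suppress=True)
q=w[m&(w[...,1]<40)]; print(len(q)); print(np.linalg.lstsq(np.c_[q[:,:2],np.ones(len(q))],q[:,2],rcond=None)[0],q.min(0),q.max(0),cv2.minAreaRect(q[:,:2].astype(np.float32)))
E
```

```text
time: 7.7
tool_pos: [450.4, 73.8, 115.4]
tcp_rot: [179.9, 0.0, 100.5]
ft_force: [0.1, 0.7, -4.3]
finger_gap: 59.0
grip_force: 97.7
[ 0.12892873  0.02540413 -0.04859138] [-0.37554489  0.40985782 -5.34538755]
355
[  0.0186503    0.00518548 120.09793969] [430.82222369 -34.29010102 117.31288958] [495.19362612  14.12798212 134.63852621] ((463.7263488769531, -6.21722412109375), (59.77066421508789, 50.78797912597656), 9.408475875854492)
```

View pics/s3.png

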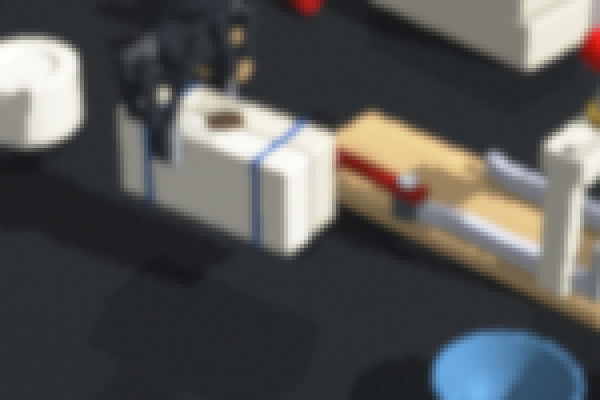

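The mould is held upright and level; its front end is at about crop (290,240). I'll lift it over the knob, square it to the jig and bring it above the entry.

```bash
python3 -m handwheel '[[0,0,-0.015,0,0,0,0.04],[0,0,-0.015,0,0,2,0.04],[0,0,-0.015,0,0,2,0.04],[0,0,0,0,0,2,0.04],[0,0,0,0,0,1.9,0.04],[0.001,0.008,0,0,0,0,0.04],[0.0024,0.018,0,0,0,0,0.04],[0.0024,0.018,0,0,0,0,0.04]]'
python3 -m handwheel '[[0.0024,0.018,0,0,0,0,0.04],[0.0024,0.018,0,0,0,0,0.04],[0.0024,0.018,0,0,0,0,0.04],[0.0024,0.018,0,0,0,0,0.04],[0.0024,0.018,0,0,0,0,0.04],[0.0024,0.018,0,0,0,0,0.04],[0.0024,0.018,0,0,0,0,0.04],[0.0024,0.018,0,0,0,0,0.04]]'
python3 -m handwheel '[[0.001,0.010,0,0,0,0,0.04],[0,0,0,0,0,0,0.04],[0,0,0,0,0,0,0.04],[0,0,0,0,0,0,0.04]]'
cat > m.py <<'E'
from h import *
import sys
zt=float(sys.argv[1]); p,d=r.snapshot("top"); w=cloud("top",d); a=np.radians(-87.35); ex=np.array([np.cos(a),np.sin(a)]); ey=np.array([-ex[1],ex[0]]); O=np.array([637.2,-58.55])
q=w[...,:2]-O; j=np.stack([q@ex,q@ey,w[...,2]],-1); J=lambda *b: j[(j[...,0]>b[0])&(j[...,0]<b[1])&(j[...,1]>b[2])&(j[...,1]<b[3])&(abs(j[...,2]-b[4])<b[5])]
np.set_printoptions(suppress=True,precision=2)
t=(np.array(r.sense()["tool_pos"][:2])-O); tx=t@ex; print("TCP jig",tx,t@ey,r.sense()["tool_pos"][2])
k=J(tx+50,tx+125,-45,45,zt,4); print("mould",len(k),"front",np.percentile(k[:,0],99.5),"z",np.median(k[:,2])); 
for lo in range(int(tx)+52,int(tx)+112,10):
    s=k[(k[:,0]>lo)&(k[:,0]<lo+10)]
    if len(s)>5: print(lo,np.percentile(s[:,1],[1,99]),"mid",(s[:,1].min()+s[:,1].max())/2)
for x0,x1 in((0,35),(35,70)):
    a1,b1=J(x0,x1,25,55,29,4)[:,1],J(x0,x1,-55,-25,29,4)[:,1]; print("rails",len(a1),len(b1), (a1.mean()+b1.mean())/2 if len(a1) and len(b1) else None)
E
python3 m.py 176
```

```text
time: 8.47
tool_pos: [493.4, 81.7, 157.9]
tcp_rot: [-179.9, 0.0, 92.7]
ft_force: [-0.2, 0.3, -3.5]
finger_gap: 58.4
grip_force: 98.1
time: 9.13
tool_pos: [636.7, 107.5, 156.9]
tcp_rot: [-179.8, 0.0, 92.7]
ft_force: [0.0, -0.6, -3.4]
finger_gap: 58.8
grip_force: 98.1
time: 9.47
tool_pos: [645.3, 108.7, 157.8]
tcp_rot: [-179.9, 0.0, 92.6]
ft_force: [0.6, 0.0, -4.4]
finger_gap: 58.5
grip_force: 98.3
TCP jig -166.698191484657 15.827817827802939 158.20151376642946
mould 240 front -60.600661351335035 z 173.4998579605886
-114 [-12.12  43.05] mid 15.54743843349787
-104 [-11.8   42.76] mid 14.970468016765874
-94 [-13.27  44.41] mid 15.789663112608284
-84 [-11.2   42.59] mid 16.044058891547788
-74 [-12.33  44.12] mid 15.88926290301201
-64 [-8.46 42.01] mid 16.89350874787108
rails 36 33 0.37713304935268965
rails 39 36 0.2784366044412252
```

```bash
python3 -m handwheel '[[0,-0.008,0,0,0,0,0.04],[0,-0.0066,0,0,0,0,0.04],[0,0,0.016,0,0,0,0.04],[0,0,0.016,0,0,0,0.04],[0,0,0.016,0,0,0,0.04],[0,0,0.016,0,0,0,0.04],[0,0,0.016,0,0,0,0.04],[0,0,0.006,0,0,0,0.04]]'
python3 -m handwheel '[[0,0,0,0,0,0,0.04],[0,0,0,0,0,0,0.04],[0,0,0,0,0,0,0.04]]'
python3 m.py 87
```

```text
time: 10.18
tool_pos: [629.3, 107.9, 70.5]
tcp_rot: [-179.8, 0.0, 92.6]
ft_force: [-1.3, -0.2, -5.2]
finger_gap: 58.8
grip_force: 98.3
time: 10.43
tool_pos: [632.4, 108.2, 74.8]
tcp_rot: [179.9, -0.0, 92.6]
ft_force: [0.3, 0.4, -4.4]
finger_gap: 58.7
grip_force: 98.3
TCP jig -166.8048545354239 3.205086986126351 75.08778063782731
mould 265 front -60.466445651479845 z 88.79051363459328
-114 [-24.18  30.85] mid 3.0071482617581697
-104 [-24.86  31.86] mid 3.704403115114294
-94 [-26.9   33.67] mid 3.6169730382528087
-84 [-26.55  32.57] mid 3.0438765564486037
-74 [-27.48  31.25] mid 2.237934167673302
-64 [-26.51  29.56] mid 1.7798152594756953
rails 34 33 0.12795929229480052
rails 39 30 0.5822840869487464
```

```bash
python3 -m handwheel '[[0,-0.0018,0.002,0,0,0,0.04],[0,0,0.002,0,0,0,0.04],[-0.004,0,0,0,0,0,0.04],[-0.008,0,0,0,0,0,0.04],[-0.008,0,0,0,0,0,0.04],[-0.008,0,0,0,0,0,0.04],[-0.008,0,0,0,0,0,0.04],[-0.004,0,0,0,0,0,0.04]]'
python3 -m handwheel '[[-0.006,0,0,0,0,0,0.04],[-0.008,0,0,0,0,0,0.04],[-0.008,0,0,0,0,0,0.04],[-0.006,0,0,0,0,0,0.04],[0,0,0,0,0,0,0.04],[0,0,0,0,0,0,0.04]]'
python3 m.py 84
```

```text
time: 11.15
tool_pos: [631.8, 66.3, 69.3]
tcp_rot: [-180.0, 0.0, 92.6]
ft_force: [-0.1, -0.5, -3.5]
finger_gap: 58.8
grip_force: 98.3
time: 11.65
tool_pos: [633.0, 39.7, 69.3]
tcp_rot: [-180.0, -0.0, 92.6]
ft_force: [-0.3, 0.8, -4.1]
finger_gap: 58.8
grip_force: 98.3
TCP jig -98.7618131878386 0.2908002587889013 69.25392576347762
mould 241 front 7.8617459043906415 z 83.98410520319914
-36 [-27.43  26.06] mid -0.4072226939169621
-26 [-29.18  29.35] mid 0.16845925810863882
-16 [-29.32  29.73] mid 0.033646177417884005
-6 [-30.46  28.89] mid -0.8648763845585048
4 [-28.07  28.17] mid 0.05206148739504002
rails 20 33 0.49753620613605776
rails 37 37 0.3222873197438574
```

```bash
python3 -m handwheel '[[-0.006,0.0005,0,0,0,0,0.04],[-0.012,0,0,0,0,0,0.04],[-0.012,0,0,0,0,0,0.04],[-0.012,0,0,0,0,0,0.04],[-0.012,0,0,0,0,0,0.04],[-0.012,0,0,0,0,0,0.04],[-0.006,0,0,0,0,0,0.04],[0,0,0,0,0,0,0.04]]'
python3 -m handwheel '[[-0.006,0,0,0,0,0,0.04],[-0.010,0,0,0,0,0,0.04],[-0.010,0,0,0,0,0,0.04],[-0.006,0,0,0,0,0,0.04],[0,0,0,0,0,0,0.04],[0,0,0,0,0,0,0.04]]'
python3 m.py 84 | head -1
```

```text
time: 12.37
tool_pos: [636.8, -34.0, 69.3]
tcp_rot: [180.0, 0.0, 92.5]
ft_force: [0.2, 0.2, -4.0]
finger_gap: 58.7
grip_force: 98.3
time: 12.87
tool_pos: [638.2, -64.2, 69.3]
tcp_rot: [-180.0, -0.0, 92.6]
ft_force: [0.0, 0.3, -3.9]
finger_gap: 58.5
grip_force: 98.3
TCP jig 5.256649968977366 0.7444881790607455 69.24067565947486
```

```bash
python3 -m handwheel '[[0,0,0.001,0,0,0,0.04],[0,0,0.001,0,0,0,0.04],[0,0,0,0,0,0,0.04]]' | grep -E "pos|ft"
python3 -m handwheel '[[-0.004,0,0,0,0,0,0.04],[-0.003,0,0,0,0,0,0.04],[0,0,0,0,0,0,0.04]]' | grep -E "pos|ft"
python3 -m handwheel '[[-0.001,0,0,0,0,0,0.04],[0,0,0,0,0,0,0.04]]' | grep -E "pos|ft"
```

```text
tool_pos: [638.4, -63.4, 68.3]
ft_force: [-4.7, -0.5, 4.2]
tool_pos: [639.5, -70.8, 68.3]
ft_force: [-0.1, 2.7, 4.4]
tool_pos: [639.5, -71.5, 68.3]
ft_force: [-0.5, 4.2, 6.0]
```

```bash
for i in 1 2 3; do python3 -m handwheel '[[-0.001,0,0,0,0,0,0.04],[0,0,0,0,0,0,0.04]]' | grep -E "pos|ft"; done
```

```text
tool_pos: [639.5, -71.8, 68.3]
ft_force: [-0.4, 7.7, 6.6]
tool_pos: [639.4, -71.9, 68.3]
ft_force: [-1.1, 11.1, 7.3]
tool_pos: [639.4, -71.9, 68.3]
ft_force: [-2.5, 15.6, 8.9]
```

```bash
python3 -m handwheel '[[0.002,0,0,0,0,0,0.04],[0,0,0,0,0,0,0.075],[0,0,0,0,0,0,0.075],[0,0,0,0,0,0,0.075],[0,0,0,0,0,0,0.075]]'
python3 -m handwheel '[[0,0,-0.01,0,0,0,0.075],[0,0,-0.015,0,0,0,0.075],[0,0,-0.02,0,0,0,0.075],[0.02,0,-0.025,0,0,0,0.075],[0.04,0,-0.005,0,0,0,0.075],[0.04,0,0,0,0,0,0.075],[0.03,0,0,0,0,0,0.05],[0,0,0,0,0,0,0.04]]'
python3 - <<'E'
from h import *
p,d=r.snapshot("side"); cv2.imwrite("pics/s4.png",cv2.resize(p[160:260,300:450],None,fx=4,fy=4,interpolation=cv2.INTER_CUBIC)); s=r.sense(); print(s["ft_force"])
p,d=r.snapshot("top"); w=cloud("top",d); a=np.radians(-87.35); ex=np.array([np.cos(a),np.sin(a)]); ey=np.array([-ex[1],ex[0]]); O=np.array([637.2,-58.55])
q=w[...,:2]-O; j=np.stack([q@ex,q@ey,w[...,2]],-1)
k=j[(abs(j[...,2]-82)<5)&(abs(j[...,1])<36)&(j[...,0]>-45)&(j[...,0]<75)]; print(len(k),k.min(0),k.max(0),np.median(k[:,2]))
for c in(-43,-20,0,20,40,60): s=k[(k[:,0]>c)&(k[:,0]<c+15)]; print(c,(s[:,1].min()+s[:,1].max())/2 if len(s) else 0)
E
```

```text
time: 14.5
tool_pos: [638.4, -73.2, 66.9]
tcp_rot: [-180.0, 0.0, 92.6]
ft_force: [0.1, -0.8, -0.4]
finger_gap: 74.8
grip_force: 0.0
time: 15.17
tool_pos: [632.5, 62.6, 143.6]
tcp_rot: [179.9, -0.1, 92.9]
ft_force: [0.2, -0.8, -0.6]
finger_gap: 52.5
grip_force: 0.0
[-0.15679536 -0.53511831  0.25930018]
641 [-29.78576141 -27.93811294  77.04786877] [74.67550904 33.56668603 86.97843335] 83.2087131197005
-43 2.5706671500692266
-20 2.3712958013577285
0 2.1454972971838
20 1.7066017394104644
40 1.1322708748301533
60 2.3734914024375744
```

View pics/s4.png

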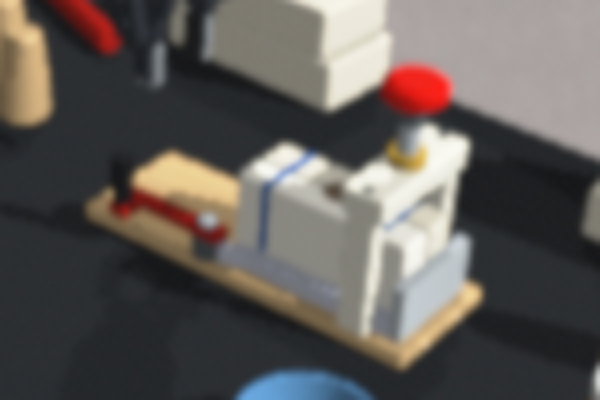

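Side view: the mould sits in the channel, with the end-stop plate at (435,285) and the turnbutton open with its knob at (122,175). The back end measures x = -29.8 against -30, so it is home. Next I'll locate the knob.

Run:
```python
from h import *
np.set_printoptions(suppress=True,precision=1)
p,d=r.snapshot("top"); w=cloud("top",d); a=np.radians(-87.35); ex=np.array([np.cos(a),np.sin(a)]); ey=np.array([-ex[1],ex[0]]); O=np.array([637.2,-58.55])
q=w[...,:2]-O; j=np.stack([q@ex,q@ey,w[...,2]],-1)
h=cv2.cvtColor(p,cv2.COLOR_BGR2HSV); V=h[...,2]
m=(abs(j[...,2]-78)<9)&(abs(j[...,0]+113)<22)&(abs(j[...,1]+66)<22); print(m.sum(),np.argwhere(m).mean(0)[::-1] if m.any() else "")
if m.any(): k=j[m]; print((k.min(0)+k.max(0))/2,np.ptp(k,0),np.median(k,0))
m=((h[...,0]<8)|(h[...,0]>172))&(h[...,1]>140)&(abs(j[...,2]-40)<8)&(j[...,0]<-40)&(j[...,0]>-140)&(abs(j[...,1])<90); k=j[m]; print(len(k),np.polyfit(k[:,0],k[:,1],1),k.min(0),k.max(0))
t=np.array(r.sense()["tool_pos"]); print(t,(t[:2]-O)@ex,(t[:2]-O)@ey)
```

```text
0 
5 [ -0.5 -76.8] [-57.8 -50.4  38. ] [-54.5 -43.   41.8]
[632.8  57.  142.8] -115.61555476647641 0.9402621386222034
```

```bash
python3 -m handwheel '[[-0.0026,-0.027,0,0,0,0,0.042],[0,-0.03,0,0,0,0,0.042],[0,-0.010,0,0,0,0,0.042],[0,0,0.02,0,0,0,0.042],[0,0,0.02,0,0,0,0.042],[0,0,0.02,0,0,0,0.042],[0,0,0.014,0,0,0,0.042],[0,0,0,0,0,0,0.042]]' 20
python3 -m handwheel '[[0,0,0,0,0,0,0.042],[0,0,0,0,0,0,0.021],[0,0,0,0,0,0,0.021],[0,0,0,0,0,0,0.021],[0,0,0,0,0,0,0.021]]'
```

```text
time: 15.98
tool_pos: [563.3, 49.7, 64.7]
tcp_rot: [-179.7, 0.0, 92.5]
ft_force: [-0.4, -0.2, -0.6]
finger_gap: 42.0
grip_force: 0.0
time: 16.4
tool_pos: [566.6, 51.4, 69.4]
tcp_rot: [179.9, 0.0, 92.6]
ft_force: [0.3, -0.1, 1.3]
finger_gap: 20.5
grip_force: 0.0
```

```bash
python3 -m handwheel '[[0.0017,0.00743,0,0,0,6,0.021],[0.0017,0.00743,0,0,0,6,0.021],[0.0017,0.00743,0,0,0,6,0.021],[0.0017,0.00743,0,0,0,6,0.021],[0.0017,0.00743,0,0,0,6,0.021],[0.0017,0.00743,0,0,0,6,0.021],[0.0017,0.00743,0,0,0,6,0.021],[0,0,0,0,0,0,0.021]]'
python3 -m handwheel '[[0.0017,0.00743,0,0,0,6,0.021],[0.0017,0.00743,0,0,0,6,0.021],[0.0017,0.00743,0,0,0,6,0.021],[0.0017,0.00743,0,0,0,6,0.021],[0.0017,0.00743,0,0,0,6,0.021],[0.0017,0.00743,0,0,0,6,0.021],[0,0,0,0,0,0,0.021],[0,0,0,0,0,0,0.021]]'
python3 - <<'E'
from h import *
a=np.radians(-87.35); ex=np.array([np.cos(a),np.sin(a)]); ey=np.array([-ex[1],ex[0]]); O=np.array([637.2,-58.55])
t=np.array(r.sense()["tool_pos"])[:2]-O; print(t@ex,t@ey)
E
```

```text
time: 17.07
tool_pos: [619.1, 49.0, 68.9]
tcp_rot: [179.9, -0.0, 50.3]
ft_force: [0.6, -0.3, -0.2]
finger_gap: 21.1
grip_force: 0.0
time: 17.73
tool_pos: [651.7, 19.4, 68.5]
tcp_rot: [180.0, -0.0, 14.9]
ft_force: [-0.8, -0.0, 0.1]
finger_gap: 21.0
grip_force: 0.0
-77.15041964665511 18.069272666471402
```

```bash
python3 -m handwheel '[[0.0017,0.00743,0,0,0,6,0.021],[0.0017,0.00743,0,0,0,6,0.021],[0,0.001,0,0,0,0,0.021],[0,0,0,0,0,0,0.021]]'
for i in 1 2 3; do python3 -m handwheel '[[0,0.001,0,0,0,0,0.021],[0,0,0,0,0,0,0.021]]' | grep -E "pos|ft"; done
```

```text
time: 18.07
tool_pos: [657.5, 6.4, 68.3]
tcp_rot: [-179.9, 0.0, 2.9]
ft_force: [-0.9, 5.7, 0.1]
finger_gap: 21.0
grip_force: 3.1
tool_pos: [657.5, 6.3, 68.3]
ft_force: [-0.4, 9.2, 1.6]
tool_pos: [657.5, 6.2, 68.3]
ft_force: [-0.5, 12.1, 1.0]
tool_pos: [657.6, 6.1, 68.3]
ft_force: [-0.2, 15.5, 0.9]
```

```bash
python3 -m handwheel '[[0,-0.003,0,0,0,0,0.021],[0,-0.002,0,0,0,0,0.021],[0,0,-0.005,0,0,0,0.021],[0,0,-0.015,0,0,0,0.021],[0,0,-0.03,0,0,0,0.021],[0,0,-0.03,0,0,0,0],[0,0,-0.03,0,0,0,0],[0,0,-0.03,0,0,0,0]]'
python3 -m handwheel '[[0,0,-0.03,0,0,0,0],[-0.008,0.02,-0.01,0,0,0,0],[-0.008,0.035,0,0,0,0,0],[-0.008,0.035,0,0,0,0,0],[0,0.035,0,0,0,0,0],[0,0.03,0,0,0,0,0],[0,0,0,0,0,0,0],[0,0,0,0,0,0,0]]'
python3 - <<'E'
from h import *
np.set_printoptions(suppress=True,precision=2)
a=np.radians(-87.35); ex=np.array([np.cos(a),np.sin(a)]); ey=np.array([-ex[1],ex[0]]); O=np.array([637.2,-58.55])
p,d=r.snapshot("top"); cv2.imwrite("pics/t5.png",cv2.resize(p[110:200,255:405],None,fx=4,fy=4,interpolation=cv2.INTER_CUBIC)); w=cloud("top",d)
q=w[...,:2]-O; j=np.stack([q@ex,q@ey,w[...,2]],-1); h=cv2.cvtColor(p,cv2.COLOR_BGR2HSV)
m=((h[...,0]<8)|(h[...,0]>172))&(h[...,1]>140)&(abs(j[...,2]-40)<8)&(j[...,0]<-20)&(j[...,0]>-140)&(abs(j[...,1])<90); k=j[m]; print("bar",len(k),np.polyfit(k[:,1],k[:,0],1),k.min(0),k.max(0))
k=j[(abs(j[...,2]-80)<7)&(abs(j[...,0]+63)<20)&(abs(j[...,1]-25)<20)]; print("knob",len(k),(k.min(0)+k.max(0))/2 if len(k) else 0)
t=np.array(r.sense()["tool_pos"]); s=t[:2]-O; print("TCP jig",s@ex,s@ey,t[2])
E
```

```text
time: 19.23
tool_pos: [658.1, 5.9, 211.6]
tcp_rot: [180.0, -0.1, 2.7]
ft_force: [0.2, -0.4, -0.3]
finger_gap: 0.1
grip_force: 0.0
time: 19.9
tool_pos: [640.9, -151.8, 249.8]
tcp_rot: [180.0, -0.1, 2.5]
ft_force: [-0.5, 0.7, 0.5]
finger_gap: 0.1
grip_force: 0.0
bar 84 [ -0.   -44.86] [-54.18 -60.46  32.3 ] [-37.64  33.16  46.28]
knob 32 [-63.4   24.84  80.3 ]
TCP jig 91.78216276341196 -0.3865766574232117 249.60979891865915
```

View pics/t5.png

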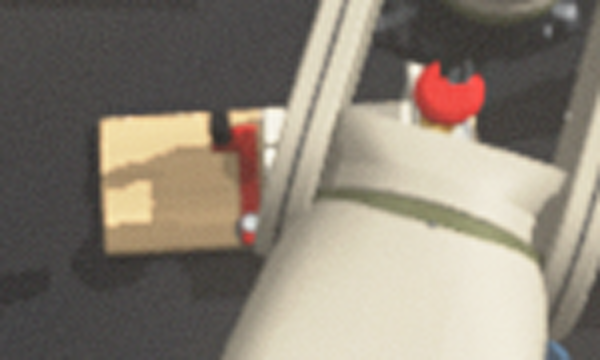

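Top view: the red bar is now across behind the mould at (248,185), knob (222,130). The knob measures (-63.4, 24.8) against the expected (-63, 25), so it is locked. The tool is above the plunger head at (450,92).

```bash
python3 -m handwheel '[[0,0.003,0.01,0,0,0,0],[0,0,0.01,0,0,0,0],[0,0,0.007,0,0,0,0],[0,0,0.003,0,0,0,0],[0,0,0,0,0,0,0]]'
python3 -m handwheel '[[0,0,0.005,0,0,0,0],[0,0,0.005,0,0,0,0],[0,0,0,0,0,0,0]]'
```

```text
time: 20.37
tool_pos: [640.7, -151.3, 217.0]
tcp_rot: [-179.9, 0.1, 2.7]
ft_force: [-2.7, 2.2, 5.0]
finger_gap: 0.0
grip_force: 2.4
time: 20.62
tool_pos: [641.5, -151.7, 208.7]
tcp_rot: [-180.0, -0.0, 2.7]
ft_force: [-2.0, 1.9, 7.7]
finger_gap: 0.0
grip_force: 3.8
```

```bash
python3 -m handwheel '[[0,0,0.005,0,0,0,0],[0,0,0.005,0,0,0,0],[0,0,0.003,0,0,0,0],[0,0,0.001,0,0,0,0]]'
python3 -m handwheel '[[0,0,0.002,0,0,0,0],[0,0,0,0,0,0,0]]'
```

```text
time: 20.95
tool_pos: [641.8, -151.8, 196.0]
tcp_rot: [180.0, -0.1, 2.7]
ft_force: [-4.6, 2.8, 14.8]
finger_gap: 0.1
grip_force: 7.7
time: 21.12
tool_pos: [641.9, -151.9, 196.0]
tcp_rot: [180.0, -0.1, 2.7]
ft_force: [-8.5, 3.8, 18.6]
finger_gap: -0.4
grip_force: 9.1
```

```bash
python3 -m handwheel '[[0,0,0.001,0,0,0,0],[0,0,0,0,0,0,0],[0,0,0,0,0,0,0],[0,0,0,0,0,0,0]]'
python3 -m handwheel '[[0,0,-0.008,0,0,0,0],[0,0,-0.01,0,0,0,0],[0,0,-0.015,0,0,0,0],[0,0,-0.03,0,0,0,0],[0,0,-0.03,0,0,0,0],[-0.03,-0.02,0,0,0,0,0],[-0.04,0,0,0,0,0,0],[-0.04,0,0,0,0,0,0]]'
python3 -m handwheel '[[-0.03,0.02,0,0,0,0,0],[-0.03,0.03,0,0,0,0,0],[0,0.04,0,0,0,0,0],[0,0.04,0,0,0,0,0],[0,0.04,0,0,0,0,0],[0,0.03,0,0,0,0,0],[0,0,0,0,0,0,0],[0,0,0,0,0,0,0]]'
python3 - <<'E'
from h import *
np.set_printoptions(suppress=True,precision=2)
a=np.radians(-87.35); ex=np.array([np.cos(a),np.sin(a)]); ey=np.array([-ex[1],ex[0]]); O=np.array([637.2,-58.55])
p,d=r.snapshot("top"); cv2.imwrite("pics/t6.png",p); w=cloud("top",d)
q=w[...,:2]-O; j=np.stack([q@ex,q@ey,w[...,2]],-1); h=cv2.cvtColor(p,cv2.COLOR_BGR2HSV)
red=((h[...,0]<8)|(h[...,0]>172))&(h[...,1]>140)
k=j[red&(abs(j[...,0]-95)<16)&(abs(j[...,1])<16)]; print("head z",len(k),np.median(k[:,2]) if len(k) else 0)
k=j[red&(abs(j[...,2]-40)<8)&(j[...,0]<-20)&(j[...,0]>-140)&(abs(j[...,1])<90)]; print("bar",np.polyfit(k[:,1],k[:,0],1))
k=j[(abs(j[...,2]-82)<5)&(abs(j[...,1])<36)&(j[...,0]>-45)&(j[...,0]<75)&~((j[...,0]<-45))]; print("mould",k.min(0),k.max(0))
E
```

```text
time: 21.45
tool_pos: [641.9, -151.9, 196.0]
tcp_rot: [180.0, -0.2, 2.7]
ft_force: [-10.9, 4.5, 23.4]
finger_gap: -0.3
grip_force: 11.5
time: 22.12
tool_pos: [530.0, -136.5, 284.6]
tcp_rot: [180.0, -0.0, 2.7]
ft_force: [-0.4, -0.3, 0.4]
finger_gap: -0.2
grip_force: 0.0
time: 22.78
tool_pos: [479.7, -340.7, 283.7]
tcp_rot: [-180.0, 0.0, 2.5]
ft_force: [0.5, 0.7, -0.1]
finger_gap: 0.2
grip_force: 0.0
head z 136 200.3491457612721
bar [ -0.02 -44.68]
mould [-29.75 -29.26  77.06] [74.96 32.82 86.99]
```

View pics/t6.png

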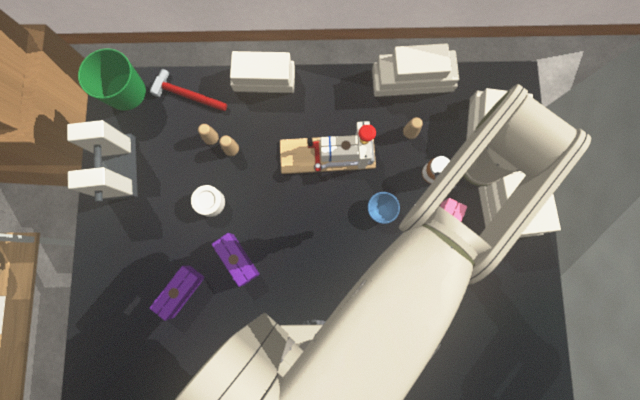

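Top view: the mould is home at (345,150), the red bar is across at (317,155), the plunger head is back up at (367,133) with z 200, and the bystanders are where they started. The arm is clear, so I'm handing in.

```bash
python3 -c "
from bench import r
print(r.hand_in())"
```

```text
the job is handed in; nothing more can be done
None
```

I handed the job in after about 23 s on the robot's clock: the mould is home and locked behind the turnbutton, the plunger was held on its stop for about 0.55 s and is back up, and the bystanders in view had not moved.

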